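# Fold the drying rail's pegs flat with one stroke of the fingertips

### The arm

A 6-joint arm with a two-finger parallel gripper is mounted at the origin on the work surface. World frame = base frame: x ahead of the robot, y to its left, z up, the work surface at z = 0. Lengths are in mm, angles in degrees, forces in N, time in s.
With the tool pointing down it reaches from about 275 to 825 mm from the base axis. Payload 4.9 kg.
Tool frame: the origin (TCP) lies midway between the tips of the shut fingers; the grasp point (between the pads) lies 19 mm behind it; z points along the fingers, y is the line along which they close (so a half turn about z gives the same grasp; the last joint's range is limited). The gripper opens to 85 mm and grips with 20 to 120 N. Pads are 22 mm wide; open, the fingers measure 114 mm over their backs; the gripper's body (76 mm by 85 mm) begins 54 mm behind the grasp point. The pads swing forward as they close: fully open they stand 13 mm farther back than shut.
Start: joints at [57.112, 18.69, -11.035, 60.275, 0, 82.311], TCP at [234.164, 497.68, 231.281] pointing down, gripper open.
Joint ranges: [-152.03, 152.03], [-55.5, 102.48], [-74.3, 77.21], [-110.64, 120.58], [-84.22, 78.4], [-180, 180]. Speed limits (degrees/s): [147.25, 147.25, 180, 180, 180, 180].

### API

Orientations are given as a 3x3 rotation matrix whose columns are the frame's x, y, z axes.
In Python, from plant import env gives the robot as it stands. The module is installed in compiled form; this text tells all that it offers.
- The arm moves only by the tool play_rows, never from a script. Its argument "series" is a list of rows, each an object with "travel": the shift along the tool's x, y, z in cm, a list of three; "twist": the turn, a rotation vector about the tool's x, y, z in degrees, a list of three. A call has 1 to 5 rows; each row is the pose to reach, as a shift and turn from the pose commanded when the call began, along the tool's axes at that moment; what a row does not reach only later rows make up. A row lasts 1/8 s, in which the tool goes at most 62.5 mm and 10.7 degrees, less where a joint would pass 70% of its speed; a pose out of reach is approached as far as the arm can. A call with a gripper value outside its range is refused whole. "fingers" is the finger opening in cm, from 0 to 8.54, set as the call begins (left out, the last holds). The fingers move at their own pace and stop on an object; "squeeze" is the grip in N (left out, the last holds). Time passes only in rows, so rows that repeat a pose let the fingers close. It gives the time, the measured TCP pose, the force, the opening and the grip force at its end, in the units of the state.
- env.read_state(): the state, without advancing time (a new reading comes with each control period).
- env.grab_frame(name): name is "scene" or "side" or "wrist"; returns a dict with "img" (384x512x3 uint8, blue, green, red), "mtx" (3x3 intrinsics, pixels), "eye" and "rotation" of the camera in the world; the wrist camera has in their place "hand_eye" (4x4, takes a point from camera to tool coordinates, whose origin is the TCP and whose axes are the flange's). Camera axes: x right, y up, looking along -z (the intrinsics and any distortion apply to the point x, -y, -z); pixel columns grow to the right and rows downward; lengths in mm; the calibration is good to about 2 mm. A picture is of the moment at which its call begins: read the wrist's pose just before it. There is no depth.
- env.job_done(): hands the job in; it is judged then, once.
Trained networks look in a picture, given as the dict that the camera call returned (one of the last four; its "shot" number tells which), for a name from the list of things; names that differ only in an ending like _2 or _b are one class to them, and where a whole thing is asked for, a point or a joint stands for the part that bears it (a point fixed in the world has none). Each returns a list of dicts, best first, with "confidence" (0 to 1); they miss things now and then, are a little off and sometimes report something else, mostly with a low value. They report only what shows in the picture. A call takes as long as a camera call.
- env.regions_of(label, picture): "mask" (384x512 bool, what is visible of it) and "xy" ([column, row] in pixels, amid what is visible of it).
- env.mark_of(label, picture): "xy" ([column, row] in pixels: a listed point, or the origin of a listed thing).
The state is a dict: "t": time; "joint_positions": joint angles; "joint_velocities": joint speeds; "tau": joint torques, N m; "eef_pos": TCP position; "eef_rot": TCP orientation; "force": force on the tool from outside, world axes, zero at the start; "ft_torque": the same for the moment, N m; "width": finger opening in mm; "grip_force": force on a finger pad.
Only numpy, scipy, OpenCV 4.12 (cv2) and the standard library are available. Lean on these libraries where they do the work, as an engineer would, in place of code of your own. Each camera call takes 0.05 s, during which the arm holds its last target. There are 200 camera calls.

### The job

Fold the five upright pegs of the bow-shaped drying rail down flat: with the fingertips, stroke lightly along the curve of the rail, close above it, from its square-cut end to its round end, so that each peg in turn tips over towards the round end and stays lying flat. Do not pinch the pegs or press hard on them or on the rail, leave the tin, the brush and the basins where they are, and finish with the hand clear.

Things in the scene. Friction and masses are not known exactly. Their poses are not given: they have to be found in the camera images.
- rail: Bow-shaped wooden drying rail fixed to the slab, 46 mm wide, top 26 mm up. Origin on the slab, z up. Its centre line is an arc of radius 125 mm about (-107 mm, 0) of this frame, bulging to its +x; seen from above it runs anticlockwise from a square-cut end (-y side) to a round disc end (64 mm across, +y side). Five like white pegs stand on it every 48 mm (0.384 rad), the middle one on the x axis.
- peg1 (a joint): Fold of the first peg, nearest the square-cut end (rad): 0 upright, growing as it folds along the arc's tangent towards the round end, 1.57 lying flat along the rail, stop at 1.62; cannot fold the other way. Flat shank 11 x 6 mm with a 12 mm ball centred 38 mm from the pivot. A light friction hinge (about 1 N at the ball) keeps it where it is left.
- root1 (a point): Pivot of the first peg, nearest the square-cut end, on the rail's centre line 36 mm above the slab, between two cheeks whose tops are 41 mm above the slab. The square-cut end is 33 mm before it along the arc.
- peg2 (a joint): Fold of the second peg (rad): 0 upright, growing as it folds along the arc's tangent towards the round end, 1.57 lying flat along the rail, stop at 1.62; cannot fold the other way. Like the first.
- root2 (a point): Pivot of the second peg, on the rail's centre line 36 mm above the slab, between two cheeks whose tops are 41 mm above the slab.
- peg3 (a joint): Fold of the middle peg (rad): 0 upright, growing as it folds along the arc's tangent towards the round end, 1.57 lying flat along the rail, stop at 1.62; cannot fold the other way. Like the first.
- root3 (a point): Pivot of the middle peg, on the rail's centre line 36 mm above the slab, between two cheeks whose tops are 41 mm above the slab.
- peg4 (a joint): Fold of the fourth peg (rad): 0 upright, growing as it folds along the arc's tangent towards the round end, 1.57 lying flat along the rail, stop at 1.62; cannot fold the other way. Like the first.
- root4 (a point): Pivot of the fourth peg, on the rail's centre line 36 mm above the slab, between two cheeks whose tops are 41 mm above the slab.
- peg5 (a joint): Fold of the last peg, nearest the round end (rad): 0 upright, growing as it folds along the arc's tangent towards the round end, 1.57 lying flat along the rail, stop at 1.62; cannot fold the other way. Like the first.
- root5 (a point): Pivot of the last peg, nearest the round end, on the rail's centre line 36 mm above the slab, between two cheeks whose tops are 41 mm above the slab. The disc's centre is 45 mm beyond it along the arc.
- tin: Steel tin with a twist cap, 52 mm across, 75 mm tall, standing loose inside the bow of the rail; a bystander. Origin: centre of its underside.
- brush: Wooden-handled scrubbing brush, about 235 mm long, 45 mm wide, 38 mm high, lying loose outside the bow; a bystander. Origin: under it at slab level, its length along x from -120 to 115 mm.
- basins: Two blue basins nested in a stack, 290 mm across the rim, 142 mm high, standing to the robot's right; a bystander. Origin: centre of the underside.

How it is judged (in metres and radians):
On the way, in this order (a step that is already met when the one before it is completed fails the run):
1. the first peg, nearest the square-cut end is folded flat (value of joint peg1 above 1.15 rad).
2. the second peg is folded flat (value of joint peg2 above 1.15 rad).
3. the middle peg is folded flat (value of joint peg3 above 1.15 rad).
4. the fourth peg is folded flat (value of joint peg4 above 1.15 rad).
5. the last peg, nearest the round end is folded flat (value of joint peg5 above 1.15 rad).
At the end, for the whole second after the job is handed in: All five pegs are folded to at least 1.15 rad (within about 24 degrees of flat), and tin, brush and basins are within 20 mm of where they stood (value of joint each of peg1, peg2, peg3, peg4, peg5 above 1.15 rad and distance of each of tin, brush, basins from where it was at the start of the episode below 0.02 m); the robot touches nothing.
It fails at once if the fingers press on or pinch the rail or its pegs with more than 15 N (contact force between the fingers and rail above 15 N).
It fails at once if the tin is moved or lifted by more than 20 mm (distance of tin from where it was at the start of the episode above 0.02 m).
It fails at once if the brush is moved or lifted by more than 20 mm (distance of brush from where it was at the start of the episode above 0.02 m).
It fails at once if the basins is moved or lifted by more than 20 mm (distance of basins from where it was at the start of the episode above 0.02 m).
It also fails if it takes over 40 s, if anything falls off the work surface, if the arm or the gripper's body presses on something with over 40 N, if the wrist force passes 120 N, or if a joint passes its speed limit or range.

## Working session

There is one attempt and no reset: what is moved stays moved. The work goes in short steps, Python scripts to look and compute and a tool call to move; the robot and the scene stay as the last step left them, time stands still between calls to the robot, and variables do not carry over. Pictures are saved under pics/ and viewed, at most 10 in all, crops included, and the job is handed in when it is done.

Besides the shell and the picture viewer there is one more tool, called as a command line: name --argument value ..., lists and objects as JSON in quotes. play_rows: Moves the arm, as the interface text tells. Its arguments: {"type":"object","properties":{"series":{"type":"array"},"fingers":{"type":"number"},"squeeze":{"type":"number"}},"required":["series"]}

```bash
mkdir -p pics
cat > h.py <<'E'
import numpy as np, cv2
from plant import env
def ray(f,uv):
    p=cv2.undistortPoints(np.array([[uv]],float),np.array(f["mtx"]),None)[0,0]
    R=np.array(f["rotation"]); return np.array(f["eye"]).ravel(), R@np.array([p[0],-p[1],-1.])
def atz(f,uv,z):
    e,d=ray(f,uv); return e+d*(z-e[2])/d[2]
E
python3 - <<'E'
from h import *
s=env.read_state(); print(s["t"],s["eef_pos"],s["eef_rot"],s["width"])
ims=[]
for n in("scene","side"):
    f=env.grab_frame(n); im=f["img"].copy(); print(n,[k for k in f],f["eye"])
    for l,z in(("root1",36),("root2",36),("root3",36),("root4",36),("root5",36),("rail",0),("tin",0),("brush",0),("basins",0)):
        for m in env.mark_of(l,f)[:2]:
            print(l,np.round(m["xy"],1),round(m["confidence"],2),np.round(atz(f,m["xy"],z),1))
            if m["confidence"]>.3: cv2.circle(im,tuple(int(v) for v in m["xy"]),3,(0,0,255),1); cv2.putText(im,l[-2:],tuple(int(v)+4 for v in m["xy"]),0,.4,(0,0,255))
    ims.append(im)
cv2.imwrite("pics/a.png",ims[0]);cv2.imwrite("pics/b.png",ims[1])
E
```

```text
0.0 [233.83227981 497.14401463 230.47214372] [[-9.04826477e-01  4.25779374e-01 -9.85679013e-04]
 [ 4.25780449e-01  9.04825202e-01 -1.53704878e-03]
 [ 2.37423546e-04 -1.81044528e-03 -9.99998333e-01]] 85.02729965016678
scene ['img', 'mtx', 'eye', 'rotation', 'shot'] [1189.68074839 -179.40040956 1011.37086267]
root1 [320.4 181.7] 0.9 [528.4  20.5  36. ]
root1 [356.4 194.1] 0.89 [568.1 105.4  36. ]
root2 [320.4 181.7] 0.9 [528.4  20.5  36. ]
root2 [356.4 194.1] 0.89 [568.1 105.4  36. ]
root3 [320.4 181.7] 0.9 [528.4  20.5  36. ]
root3 [356.4 194.1] 0.89 [568.1 105.4  36. ]
root4 [320.4 181.7] 0.9 [528.4  20.5  36. ]
root4 [356.4 194.1] 0.89 [568.1 105.4  36. ]
root5 [320.4 181.7] 0.9 [528.4  20.5  36. ]
root5 [356.4 194.1] 0.89 [568.1 105.4  36. ]
rail [319.8 200.1] 0.7 [560.4  20.    0. ]
rail [342.3 187.6] 0.3 [524.1  82.4  -0. ]
tin [322.5 237.7] 0.8 [667.7  14.5   0. ]
tin [320.5 165.4] 0.34 [451.5  34.    0. ]
brush [321.3 164. ] 0.94 [446.9  36.7   0. ]
basins [115.7 205.8] 0.88 [ 561.7 -495.7    0. ]
side ['img', 'mtx', 'eye', 'rotation', 'shot'] [468.08227384 545.69805189 729.51811132]
root1 [250.8 259.3] 0.91 [557.1  69.7  36. ]
root1 [257.7 227.7] 0.9 [558.9 -28.4  36. ]
root2 [250.8 259.3] 0.91 [557.1  69.7  36. ]
root2 [257.7 227.7] 0.9 [558.9 -28.4  36. ]
root3 [250.8 259.3] 0.91 [557.1  69.7  36. ]
root3 [257.7 227.7] 0.9 [558.9 -28.4  36. ]
root4 [250.8 259.3] 0.91 [557.1  69.7  36. ]
root4 [257.7 227.7] 0.9 [558.9 -28.4  36. ]
root5 [250.8 259.3] 0.91 [557.1  69.7  36. ]
root5 [257.7 227.7] 0.9 [558.9 -28.4  36. ]
rail [252.9 249.7] 0.82 [562.2  15.4   0. ]
tin [211.9 244. ] 0.65 [668.8  19.4   0. ]
brush [296.4 263.1] 0.87 [449.8  33.    0. ]
basins [271.8 132.9] 0.74 [ 595.3 -501.9    0. ]
basins [259.8 241.3] 0.38 [549.9 -14.4   0. ]
```

View pics/a.png

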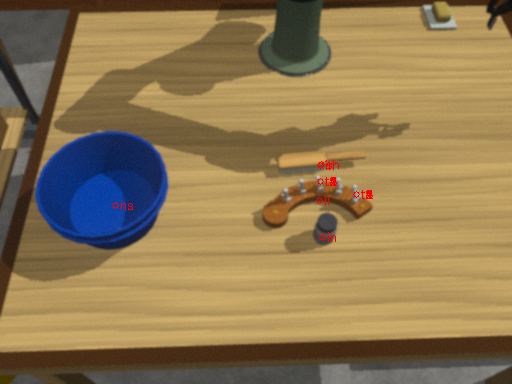

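View pics/b.png

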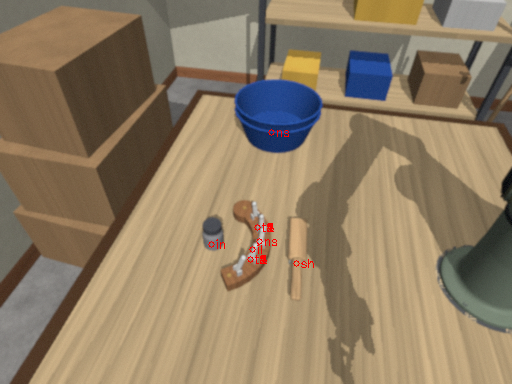

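The rail is bow-out towards the robot. Its round end is on the right (scene px ~275,215) and its square end on the left (~362,207). The tin (325,230) stands beyond it and the brush (320,160) lies nearer the robot. I'll fit the rail pose from all root detections.

```bash
cat >> h.py <<'E'
from scipy.optimize import least_squares
def roots(p,z=36,ang=np.arange(-2,3)*.384,r=125):
    x,y,a=p; c=np.c_[-107+r*np.cos(ang),r*np.sin(ang)]
    R=np.array([[np.cos(a),-np.sin(a)],[np.sin(a),np.cos(a)]])
    return np.c_[c@R.T+[x,y],np.full(len(ang),z)]
def fit(pts,p0):
    pts=np.array(pts)[:,:2]
    def res(p):
        q=roots(p)[:,:2]; d=pts[:,None]-q[None]; i=np.argmin((d**2).sum(2),1)
        return d[range(len(pts)),i].ravel()
    s=least_squares(res,p0,loss="soft_l1",f_scale=3); return s.x,np.round(res(s.x).reshape(-1,2),1)
E
python3 - <<'E'
from h import *
P=[]
for n in("scene","side"):
    f=env.grab_frame(n); q=[atz(f,m["xy"],36) for m in env.mark_of("root1",f) if m["confidence"]>.3]
    print(n,np.round(q,1).tolist()); P+=q
    t=env.regions_of("brush",f)
    if t:
        v,u=np.nonzero(t[0]["mask"]); w=np.array([atz(f,(a,b),19) for a,b in zip(u,v)])
        print("brush",t[0]["confidence"],w.min(0),w.max(0))
for a in np.radians([150,165,180,195,210]):
    x,r=fit(P,(552+0,30,a)); print(np.round(x,3),np.abs(r).sum(), r.tolist())
print(np.round(roots(x),1))
E
```

```text
scene [[542.1, 12.9, 36.0], [572.9, -75.4, 36.0], [546.7, 57.0, 36.0], [550.9, -31.5, 36.0], [575.1, 105.5, 36.0]]
brush 0.68 [416.8920336  -85.38570367  19.        ] [487.76715335 151.22429915  19.        ]
side [[558.8, 64.6, 36.0], [559.7, -25.9, 36.0], [543.9, 11.5, 36.0], [573.9, -72.2, 36.0], [579.4, 103.9, 36.0]]
brush 0.69 [ 428.80373774 -104.97580925   19.        ] [484.233601   142.99531896  19.        ]
[550.851  15.292   6.376] 297.90000000000003 [[-26.7, -4.1], [31.0, -2.6], [-8.7, -5.8], [-13.1, -1.0], [19.8, 42.8], [3.5, 1.9], [-4.3, 4.6], [-24.9, -5.4], [32.0, 0.5], [24.1, 41.1]]
[560.055  14.982   3.128] 62.4 [[0.0, -2.3], [-3.1, -3.3], [-5.1, -5.0], [0.4, 0.2], [-3.2, 3.9], [7.0, 2.7], [9.2, 5.8], [1.9, -3.7], [-2.1, -0.1], [1.1, 2.3]]
[560.055  14.982   3.128] 62.4 [[0.0, -2.3], [-3.1, -3.3], [-5.1, -5.0], [0.4, 0.2], [-3.2, 3.9], [7.0, 2.7], [9.2, 5.8], [1.9, -3.7], [-2.1, -0.1], [1.1, 2.3]]
[560.055  14.982   3.128] 62.4 [[0.0, -2.3], [-3.1, -3.3], [-5.1, -5.0], [0.4, 0.2], [-3.2, 3.9], [7.0, 2.7], [9.2, 5.8], [1.9, -3.7], [-2.1, -0.1], [1.1, 2.3]]
[560.055  14.982   3.128] 62.4 [[0.0, -2.3], [-3.1, -3.3], [-5.1, -5.0], [0.4, 0.2], [-3.2, 3.9], [7.0, 2.7], [9.2, 5.8], [1.9, -3.7], [-2.1, -0.1], [1.1, 2.3]]
[[578.3 101.6  36. ]
 [551.8  61.9  36. ]
 [542.1  15.2  36. ]
 [550.5 -31.7  36. ]
 [575.9 -72.1  36. ]]
```

play_rows --series '[{"travel": [-5.2,-2.4,0],"twist": [0,0,-4.8]},{"travel": [-10.3,-4.8,0],"twist": [0,0,-9.6]},{"travel": [-15.5,-7.2,0],"twist": [0,0,-14.4]},{"travel": [-20.7,-9.6,0],"twist": [0,0,-19.2]},{"travel": [-25.9,-12.0,0],"twist": [0,0,-24]}]' --fingers 0 --squeeze 20

```text
t: 1.92
eef_pos: [418.5, 277.4, 231.5]
eef_rot: [[-1.0, 0.018, 0.001], [0.018, 1.0, 0.0], [-0.001, 0.0, -1.0]]
force: [1.2, 0.4, 0.4]
width: 0.2
grip_force: 0.0
```

play_rows --series '[{"travel": [-3.8,-4.3,0],"twist": [0,0,-4.8]},{"travel": [-7.5,-8.6,0],"twist": [0,0,-9.6]},{"travel": [-11.3,-12.9,0],"twist": [0,0,-14.4]},{"travel": [-15,-17.2,0],"twist": [0,0,-19.2]},{"travel": [-18.8,-21.5,0],"twist": [0,0,-24]}]'

```text
t: 2.55
eef_pos: [602.0, 58.4, 231.4]
eef_rot: [[-0.921, -0.39, 0.0], [-0.39, 0.921, 0.0], [-0.0, 0.0, -1.0]]
force: [0.0, 0.3, 0.9]
width: -0.1
grip_force: 0.0
```

```bash
cat >> h.py <<'E'
def wrist():
    s=env.read_state(); f=env.grab_frame("wrist"); H=np.array(f["hand_eye"]); R=np.array(s["eef_rot"])
    f["rotation"]=R@H[:3,:3]; f["eye"]=np.array(s["eef_pos"])+R@H[:3,3]; return s,f
E
python3 - <<'E'
from h import *
s,f=wrist(); print(s["t"],np.round(s["eef_pos"],1),np.round(s["eef_rot"],3).tolist(),s["width"],np.round(s["joint_positions"],1),f["eye"])
im=f["img"].copy()
ms=env.mark_of("root1",f)
P=[atz(f,m["xy"],36) for m in ms if m["confidence"]>.4]
for m in ms: cv2.circle(im,tuple(int(v) for v in m["xy"]),4,(0,0,255),1)
print([(np.round(m["xy"]).tolist(),round(m["confidence"],2)) for m in ms]); print(np.round(P,1).tolist())
x,r=fit(P,(560,15,3.128)); print(np.round(x,3),r.tolist()); print(np.round(roots(x),1))
for l in("tin","brush"): print(l,[(np.round(atz(f,m["xy"],0)),m["confidence"]) for m in env.mark_of(l,f)[:2]])
cv2.imwrite("pics/c.png",im)
E
```

```text
2.55 [602.   58.4 231.4] [[-0.921, -0.39, 0.0], [-0.39, 0.921, 0.0], [-0.0, 0.0, -1.0]] -0.10991930759583846 [ -1.5  24.5  -2.3  63.1   0.  -24.4] [524.12165269  24.47155323 374.05313832]
[([295.0, 163.0], 0.9), ([241.0, 102.0], 0.85), ([154.0, 95.0], 0.81), ([274.0, 128.0], 0.74), ([200.0, 90.0], 0.66)]
[[580.4, 101.0, 36.0], [540.7, 15.5, 36.0], [571.5, -76.4, 36.0], [552.3, 61.1, 36.0], [547.3, -31.2, 36.0]]
[558.768  14.112   3.089] [[0.0, 1.1], [-0.1, 0.4], [0.2, -2.9], [-0.0, -0.3], [-0.1, 1.0]]
[[580.4  99.9  36. ]
 [552.3  61.3  36. ]
 [540.8  15.1  36. ]
 [547.4 -32.2  36. ]
 [571.3 -73.5  36. ]]
tin [(array([665.,  15.,   0.]), 0.9)]
brush [(array([449.,  30.,   0.]), 0.79)]
```

View pics/c.png

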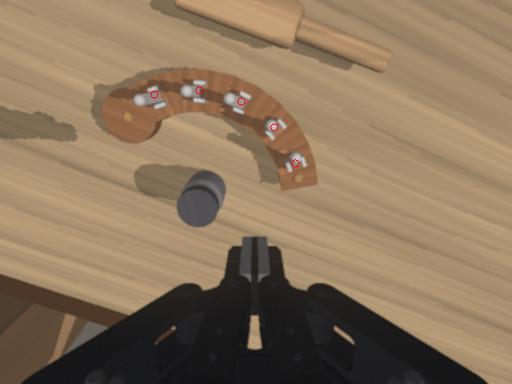

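The picture agrees with the fit: the five roots (295,163), (274,128), (241,102), (200,90), (154,95) sit at the peg feet, the tin is at (202,200), and the path is clear. I'll go to the point 48 mm before peg 1 along the arc.

play_rows --series '[{"travel": [-2.2,2.7,2],"twist": [0,0,1]},{"travel": [-4.3,5.4,5],"twist": [0,0,1.9]},{"travel": [-4.3,5.4,10],"twist": [0,0,1.9]},{"travel": [-4.3,5.4,15],"twist": [0,0,1.9]},{"travel": [-4.3,5.4,16.5],"twist": [0,0,1.9]}]'

```text
t: 3.38
eef_pos: [615.9, 127.6, 63.3]
eef_rot: [[-0.933, -0.359, -0.006], [-0.359, 0.934, -0.0], [0.006, 0.002, -1.0]]
force: [-0.5, 0.8, -0.1]
width: -0.4
grip_force: 0.0
```

Run:
```python
from h import *
s,f=wrist(); R=np.array(s["eef_rot"]); p=np.array(s["eef_pos"]); print(s["t"],np.round(p,1))
ms=env.mark_of("root1",f); P=[atz(f,m["xy"],36) for m in ms if m["confidence"]>.4]; print(np.round(P,1).tolist())
x,r=fit(P,(558.8,14.1,3.089)); print(np.round(x,3),r.tolist())
for q in((558.8,14.1,3.089),x):
    t=roots(q,z=48,ang=np.array([-3*.384]))[0]; yaw=np.degrees(np.arctan2(R[1,0],R[0,0]))%360
    print("target",t,"tool shift mm",np.round(R.T@(t-p),1),"yaw now",yaw,"want",np.degrees(q[2]-3*.384)+90)
# arc rows in tool frame: x forward, y: outward?
o=(R[:,1]@(np.r_[x[0]+107,x[1],0]*0+p-np.r_[665.6,8.5,p[2]])); print("y out",o)
for k in range(1,6):
    a=.384*k/5; print(np.round([12.5*np.sin(a),12.5*(1-np.cos(a)),np.degrees(a)],2))
```

```text
3.375 [615.9 127.6  63.3]
[[580.1, 101.2, 36.0], [542.7, 16.0, 36.0], [549.0, -33.0, 36.0], [552.1, 61.3, 36.0], [642.6, 27.8, 36.0]]
[560.307  13.499   3.074] [[-3.1, 2.2], [0.4, 1.2], [0.7, -0.4], [-2.5, 0.5], [59.4, -71.2]]
target [620.89287687 125.18685922  48.        ] tool shift mm [-3.8 -4.1 15.3] yaw now 201.0106007176718 want 200.98192491684046
target [624.02341516 123.66284248  48.        ] tool shift mm [-6.2 -6.6 15.3] yaw now 201.0106007176718 want 200.14105825698297
y out 129.01759897476754
[0.96 0.04 4.4 ]
[1.91 0.15 8.8 ]
[ 2.85  0.33 13.2 ]
[ 3.78  0.59 17.6 ]
[ 4.68  0.91 22.  ]
```

play_rows --series '[{"travel": [0,0,0.8],"twist": [0,0,0]},{"travel": [0,0,1.5],"twist": [0,0,0]},{"travel": [0,0,1.5],"twist": [0,0,0]}]'

```text
t: 3.85
eef_pos: [619.8, 126.3, 51.6]
eef_rot: [[-0.934, -0.357, 0.0], [-0.357, 0.934, 0.0], [-0.0, -0.0, -1.0]]
force: [0.8, -0.3, -1.2]
width: 0.1
grip_force: 0.0
```

play_rows --series '[{"travel": [0,-0.14,0.35],"twist": [0,0,0]},{"travel": [0.96,-0.18,0.35],"twist": [0,0,-4.4]},{"travel": [1.91,-0.29,0.35],"twist": [0,0,-8.8]},{"travel": [2.85,-0.47,0.35],"twist": [0,0,-13.2]},{"travel": [3.78,-0.73,0.35],"twist": [0,0,-17.6]}]'

```text
t: 4.47
eef_pos: [586.9, 105.8, 48.0]
eef_rot: [[-0.781, -0.624, 0.0], [-0.624, 0.781, 0.0], [-0.0, -0.0, -1.0]]
force: [0.2, -0.1, 0.2]
width: 0.0
grip_force: 0.8
```

```bash
cat >> h.py <<'E'
Q=(558.8,14.1,3.089)
def chk(s):
    p=np.array(s["eef_pos"]);R=np.array(s["eef_rot"]);c=np.array([665.6,8.5]);d=p[:2]-c
    ph=np.degrees(np.arctan2(d[1],d[0]))%360; yaw=np.degrees(np.arctan2(R[1,0],R[0,0]))%360
    print("t",s["t"],"r",np.hypot(*d),"local rad",np.radians(ph)-Q[2],"mm from root1",125*(np.radians(ph)-Q[2]+.768),"yaw err",yaw-ph-90,"z",p[2],"F",np.round(s["force"],1))
E
python3 -c "
from h import *
chk(env.read_state())"
```

```text
t 4.475 r 125.1741507603834 local rad -0.8381118839227657 mm from root1 -8.76398549034571 yaw err -0.3247686336492279 z 47.97059381949796 F [ 0.2 -0.1  0.2]
```

play_rows --series '[{"travel": [0.96,-0.04,0],"twist": [0,0,-4.4]},{"travel": [1.91,-0.15,0],"twist": [0,0,-8.8]},{"travel": [2.85,-0.33,0],"twist": [0,0,-13.2]},{"travel": [3.78,-0.59,0],"twist": [0,0,-17.6]}]'

```text
t: 4.97
eef_pos: [561.5, 77.8, 48.2]
eef_rot: [[-0.556, -0.831, 0.001], [-0.831, 0.556, 0.0], [-0.001, -0.001, -1.0]]
force: [0.5, -0.3, 0.9]
width: 0.3
grip_force: 0.2
```

Run:
```python
from h import *
s,f=wrist(); chk(s)
g=env.grab_frame("side")
a=cv2.resize(f["img"][:, :],(512,384)); b=cv2.resize(g["img"][190:300,200:310],(384,384),interpolation=cv2.INTER_CUBIC)
cv2.imwrite("pics/d.png",cv2.resize(np.hstack([a,b]),None,fx=.88,fy=.88))
```

```text
t 4.975 r 125.04939294745311 local rad -0.5345163065808789 mm from root1 29.18546167739014 yaw err -0.11267458601764702 z 48.24270491617389 F [ 0.5 -0.3  0.9]
```

View pics/d.png

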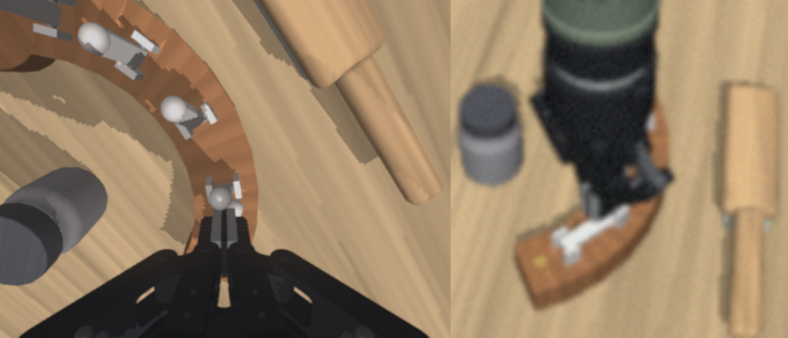

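Peg 1 is folded flat (right crop, ~590,230), and peg 2's ball is centred ahead of the fingertips (left, ~220,197). The stroke works, so I'll carry on round the arc.

play_rows --series '[{"travel": [0.96,-0.04,0],"twist": [0,0,-4.4]},{"travel": [1.91,-0.15,0],"twist": [0,0,-8.8]},{"travel": [2.85,-0.33,0],"twist": [0,0,-13.2]},{"travel": [3.78,-0.59,0],"twist": [0,0,-17.6]},{"travel": [4.68,-0.91,0],"twist": [0,0,-22]}]'

```text
t: 5.7
eef_pos: [542.9, 34.2, 48.0]
eef_rot: [[-0.205, -0.979, 0.001], [-0.979, 0.205, 0.001], [-0.001, -0.001, -1.0]]
force: [0.7, 0.6, 0.6]
width: -0.2
grip_force: 0.2
```

```bash
python3 -c "
from h import *
chk(env.read_state())"
```

```text
t 5.7 r 125.32717806570496 local rad -0.15362876170786022 mm from root1 76.79640478651747 yaw err -0.011204577591598763 z 48.04005081523488 F [0.7 0.6 0.6]
```

play_rows --series '[{"travel": [0.96,-0.04,0],"twist": [0,0,-4.4]},{"travel": [1.91,-0.15,0],"twist": [0,0,-8.8]},{"travel": [2.85,-0.33,0],"twist": [0,0,-13.2]},{"travel": [3.78,-0.59,0],"twist": [0,0,-17.6]},{"travel": [4.68,-0.91,0],"twist": [0,0,-22]}]'

```text
t: 6.32
eef_pos: [542.1, -13.6, 48.0]
eef_rot: [[0.177, -0.984, 0.0], [-0.984, -0.177, 0.001], [-0.001, -0.001, -1.0]]
force: [0.3, -0.9, 0.8]
width: -0.1
grip_force: 0.2
```

```bash
python3 -c "
from h import *
s,f=wrist();chk(s);g=env.grab_frame('side')
b=cv2.resize(g['img'][190:300,200:310],(384,384),interpolation=cv2.INTER_CUBIC)
cv2.imwrite('pics/e.png',cv2.resize(np.hstack([f['img'],b]),None,fx=.88,fy=.88))"
```

```text
t 6.325 r 125.45410771171774 local rad 0.22930480048179858 mm from root1 124.66310006022482 yaw err 0.05116029610147166 z 47.95210311192129 F [ 0.3 -0.9  0.8]
```

View pics/e.png

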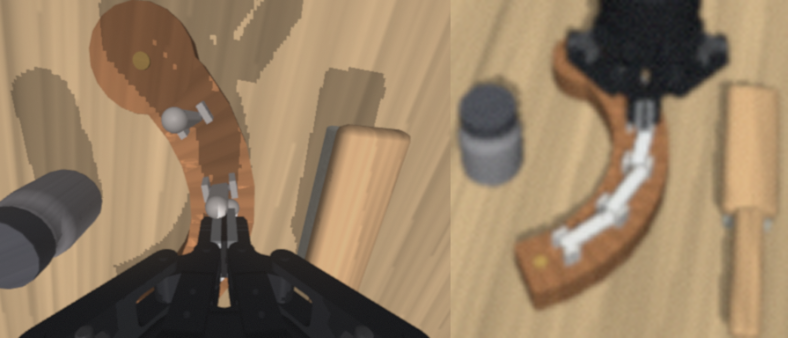

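Pegs 1–3 lie flat in a row (right crop 565–645, 130–245). Pegs 4 and 5 are still upright ahead (left, ~217,205 and ~175,120).

play_rows --series '[{"travel": [0.96,-0.04,0],"twist": [0,0,-4.4]},{"travel": [1.91,-0.15,0],"twist": [0,0,-8.8]},{"travel": [2.85,-0.33,0],"twist": [0,0,-13.2]},{"travel": [3.78,-0.59,0],"twist": [0,0,-17.6]},{"travel": [4.68,-0.91,0],"twist": [0,0,-22]}]'

```text
t: 7.05
eef_pos: [558.8, -57.6, 47.7]
eef_rot: [[0.532, -0.847, -0.0], [-0.847, -0.532, 0.001], [-0.001, -0.0, -1.0]]
force: [-0.5, 0.3, -1.2]
width: -0.3
grip_force: 0.2
```

```bash
python3 -c "
from h import *
s=env.read_state();chk(s);print(s['joint_positions'])"
```

```text
t 7.05 r 125.56517244570624 local rad 0.6070880218219838 mm from root1 171.88600272774798 yaw err 0.36127621208208893 z 47.72542932780352 F [-0.5  0.3 -1.2]
[-1.34363732e+01  3.06138877e+01 -2.23594486e+01  3.70607990e+01
  4.19276467e-02 -1.35567903e+02]
```

play_rows --series '[{"travel": [0.96,-0.04,0],"twist": [0,0,-4.4]},{"travel": [1.91,-0.15,0],"twist": [0,0,-8.8]},{"travel": [2.85,-0.33,0],"twist": [0,0,-13.2]},{"travel": [3.78,-0.59,0],"twist": [0,0,-17.6]},{"travel": [4.68,-0.91,0],"twist": [0,0,-22]}]'

```text
t: 7.68
eef_pos: [591.3, -92.4, 47.6]
eef_rot: [[0.81, -0.586, -0.001], [-0.586, -0.81, 0.001], [-0.001, -0.0, -1.0]]
force: [-0.1, 0.1, -0.5]
width: -0.3
grip_force: 0.3
```

```bash
python3 -c "
from h import *
s=env.read_state();chk(s);print(s['joint_positions'])"
```

```text
t 7.675 r 125.26605119210576 local rad 0.9886177963380507 mm from root1 219.57722454225635 yaw err 0.49572425415689736 z 47.5865093481478 F [-0.1  0.1 -0.5]
[-1.59563319e+01  3.37660734e+01 -1.63771405e+01  3.99186834e+01
  2.82376357e-02 -1.60082358e+02]
```

One more centimetre along the arc without turning, then lift.

play_rows --series '[{"travel": [0.6,-0.02,0],"twist": [0,0,0]},{"travel": [1.2,-0.06,0],"twist": [0,0,0]},{"travel": [1.2,-0.06,-1],"twist": [0,0,0]},{"travel": [1.2,-0.06,-4],"twist": [0,0,0]},{"travel": [1.2,-0.06,-9],"twist": [0,0,0]}]'

```text
t: 8.3
eef_pos: [599.9, -98.9, 137.6]
eef_rot: [[0.81, -0.587, -0.004], [-0.587, -0.81, 0.001], [-0.004, 0.001, -1.0]]
force: [1.6, -0.4, -0.3]
width: 0.3
grip_force: 0.0
```

play_rows --series '[{"travel": [0,0,-5],"twist": [0,0,0]},{"travel": [0,4,-9],"twist": [0,0,0]},{"travel": [0,8,-9],"twist": [0,0,0]},{"travel": [0,8,-9],"twist": [0,0,0]}]'

```text
t: 8.8
eef_pos: [553.5, -165.9, 229.3]
eef_rot: [[0.808, -0.59, 0.001], [-0.59, -0.808, -0.001], [0.002, 0.0, -1.0]]
force: [0.7, -0.1, 0.2]
width: 0.2
grip_force: 0.0
```

```bash
python3 -c "
from h import *
s,f=wrist();print(s['t'],s['eef_pos'],s['force']);g=env.grab_frame('side');h=env.grab_frame('scene')
z=lambda i:cv2.resize(i,(384,384),interpolation=cv2.INTER_CUBIC)
cv2.imwrite('pics/f.png',np.hstack([z(g['img'][190:300,200:310]),z(h['img'][140:260,255:375])]))
for l in('tin','brush'): print(l,[(np.round(atz(f,m['xy'],0)),m['confidence']) for m in env.mark_of(l,f)[:1]])"
```

```text
8.8 [ 553.50499204 -165.93077774  229.33041401] [ 0.72931717 -0.09301181  0.21312118]
tin [(array([663.,  14.,   0.]), 0.73)]
brush [(array([448.,  23.,   0.]), 0.75)]
```

View pics/f.png

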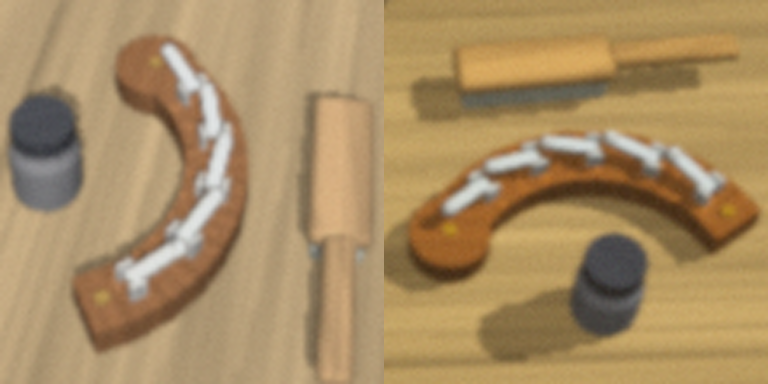

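All five pegs lie flat in both views (left from ~130,275 to ~170,50; right from ~710,190 to ~450,205). The tin and brush are unmoved and the hand is clear, so I'll hand the job in.

```bash
python3 -c "
from plant import env
print(env.job_done())"
```

```text
the job is handed in; nothing more can be done
None
```

All five pegs are folded flat in order from the square end to the round end, the tin and brush look unmoved, the arm never went near the basins, the hand is clear, and the job is handed in (no verdict was returned).

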